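# Set up the swivel blow-off station

## Robot

A 7-joint arm with a two-finger parallel gripper is mounted at the origin on a cart in front of the work surface, level with it; the furniture and walls round the work are solid. World frame = base frame: x ahead of the robot, y to its left, z up, the work surface at z = 0. Lengths are in m, angles in rad, forces in N, time in s.
With the tool pointing down it reaches from about 0.4 to 0.875 m from the base axis. Payload 19.3 kg.
Tool frame: the origin (TCP) lies at the very end of the fingers, on their centre line; the grasp point (between the pads) lies 19 mm behind it; z points along the fingers, y is the line along which they close (so a half turn about z gives the same grasp; the last joint's range is limited). The gripper opens to 85 mm and grips with 20 to 120 N. Pads are 22 mm wide; open, the fingers measure 114 mm over their backs; the gripper's body (76 mm by 85 mm) begins 54 mm behind the grasp point. The pads swing forward as they close: fully open they stand 13 mm farther back than shut.
Start: joints at [1.046, 0.521, -0.036, 1.599, 0.021, 1.021, -0.113], TCP at [0.275, -0.561, 0.231] pointing down, gripper open.
Joint ranges: [-2.91, 2.91], [-0.3, 2.13], [-1.5, 1.42], [0.17, 2.43], [-1.26, 4.41], [0.16, 1.93], [-2.52, 2.52]. Speed limits (rad/s): [1.89, 1.89, 2.39, 2.39, 3.01, 3.01, 3.01].

## Interface

Orientations are given as a 3x3 rotation matrix whose columns are the frame's x, y, z axes.
In Python, from rig import env, cams, workorder gives the robot as it stands.
- The arm moves only by the shell command python3 -m handwheel 'ROWS'. ROWS is JSON, a list of rows, each a list of 5 numbers: the finger opening in cm, from 0 to 8.54, then the shift along the tool's x, y, z in cm, then the turn about the tool's z in rad. In form: [[claw, x, y, z, twist], ...]. A call has 1 to 8 rows; each row shifts and turns the commanded pose from where the row before left it, along the tool's axes as they then stand; what a row does not reach is not made up. A row lasts 1/10 s, in which the tool goes at most 50 mm and 8.59 degrees, less where a joint would pass 70% of its speed; a pose out of reach is approached as far as the arm can. A call is refused whole if a number of a shift passes 5 or a number of a turn 0.15, either way. A call with a gripper value outside its range is refused whole. The fingers move at their own pace and stop on an object; the grip force is fixed at half the most. Time passes only in rows, so rows that do not move let the fingers close. It gives the time, the measured TCP pose, the force, the opening and the grip force at its end, in the units of the state.
- env.observe(): the state, without advancing time (a new reading comes with each control period).
- cams.read_camera(name): name is "side" or "top" or "wrist"; returns a dict with "img" (384x512x3 uint8, blue, green, red), "fx", "fy", "cx", "cy" (pixels), "dist_coeffs" ([k1, k2, p1, p2, k3] as OpenCV has them; the pictures are not rectified), "R" (3x3) and "t" (3): a world point X has camera coordinates R X + t; the wrist camera has in their place "tool_from_camera" (4x4, takes a point from camera to tool coordinates, whose origin is the TCP and whose axes are the flange's). Camera axes: x right, y down, z forward; pixel columns grow to the right and rows downward; lengths in m; the calibration is good to about 2 mm. A picture is of the moment at which its call begins: read the wrist's pose just before it. There is no depth.
- workorder.sign_off(): hands the job in; it is judged then, once.
The state is a dict: "clock": time; "q": joint angles; "joint_velocities": joint speeds; "joint_efforts": joint torques, N m; "eef_pos": TCP position; "tool_rot": TCP orientation; "force": force on the tool from outside, world axes, zero at the start; "moment": the same for the moment, N m; "grip_width": finger opening in m; "grip_force": force on a finger pad.
Only numpy, scipy, OpenCV 4.12 (cv2) and the standard library are available. Lean on these libraries where they do the work, as an engineer would, in place of code of your own. Each camera call takes 0.05 s, during which the arm holds its last target. There are 200 camera calls.

## Task

Get the blow-off station ready: loosen its clamp knob by turning it fully counter-clockwise, swing the nozzle head by its upright post until its pointer lines up with the marker tab on the rim scale, and turn the knob clockwise to its stop again without losing the setting. Put every contactor that is lying about on the benches into the shallow tray in front of the nozzle, side by side on the tray's floor. Only when the head is clamped and all of them are in, swing the red valve lever on the manifold to half open (45 degrees); leave the marker tab and the other things on the benches where they are.

Things in the scene. Friction and masses are not known exactly. Their poses are not given: they have to be found in the camera images.
- station: fixed swivel station: round grey base (radius 100 mm, 14 mm thick, with a rim scale out to radius 122 mm on its +y side) carrying an aluminium disc (radius 85 mm, top at z 30 mm) with the nozzle head. Origin on the swivel axis, on the bench; z up. The nozzle is at -y (reaches 106 mm from the axis, top 80 mm high), the scale at +y, the clamp knob 110 mm from the axis at -x
- clamp (a joint): the clamp knob, rad: 0 = fully loose stop, 1.4 = fully tight stop; it grows turning clockwise seen from above, axis vertical. Below 0.4 the head swings freely; from about 0.6 it begins to grip; above 1.1 it counts as tight and the head is held: it takes some 30 N at the post to force it. It stays where it is left; turning it takes up to about 0.2 N m
- knob_top (a point): middle of the top of the clamp knob, on its axis, about 79 mm above the bench. The knob is an upright black wing bar 60 mm long (this point's x axis), 14 mm thick (its y axis) and 28 mm high, its top at this point, on a thin stem (14 mm diameter); grip it from above across the 14 mm. The clamp's steel toe below it has its top 39 mm above the bench
- head (a joint): swivel angle of the nozzle head, rad, counter-clockwise seen from above positive; range -0.8 to 0.8, at 0 the nozzle points along the station's -y. Once loosened it turns with about 0.15 N m of friction and stays where it is left
- head_post (a point): top of the black upright post for swinging the head: 16 mm diameter, from 43 mm above the bench up to this point at 98 mm, 68 mm from the swivel axis, on the tail opposite the nozzle; turns with the head
- pointer_tip (a point): tip of the thin steel pointer on the tail of the head, 104 mm from the swivel axis
- mark_tip (a point): inner end of the marker tab (7 mm wide, 16 mm high) on the rim scale, 104 mm from the swivel axis: where the pointer tip must come. The tab is stiff and must not be shifted
- tray: fixed shallow aluminium tray, outside 300 (its x) x 150 (its y) x 22 mm high, walls and floor 4 mm thick; origin in the middle of its underside
- contactor_a: pale contactor (a block-like electrical part), about 76 (its x) x 44 (its y) x 70 mm high, about 0.3 kg, square-sided all the way up, so it can be gripped from above across the 44 mm (if it has been tipped onto its side, across the 70 mm); origin in the middle of its underside, z up. Absent in some starts.
- contactor_b: dark contactor (a block-like electrical part), about 76 (its x) x 44 (its y) x 70 mm high, about 0.3 kg, square-sided all the way up, so it can be gripped from above across the 44 mm (if it has been tipped onto its side, across the 70 mm); origin in the middle of its underside, z up. Absent in some starts.
- contactor_c: pale contactor (a block-like electrical part), about 76 (its x) x 44 (its y) x 70 mm high, about 0.3 kg, square-sided all the way up, so it can be gripped from above across the 44 mm (if it has been tipped onto its side, across the 70 mm); origin in the middle of its underside, z up. Absent in some starts.
- contactor_d: dark contactor (a block-like electrical part), about 76 (its x) x 44 (its y) x 70 mm high, about 0.3 kg, square-sided all the way up, so it can be gripped from above across the 44 mm (if it has been tipped onto its side, across the 70 mm); origin in the middle of its underside, z up. Absent in some starts.
- manifold_lever (a joint): the red lever of the ball valve on the white valve manifold (a fixed block 60 x 215 mm, 88 mm high, with a gauge up to 176 mm), rad: 0 = shut (lever along the block's length), 1.57 = fully open; grows counter-clockwise seen from above, about a vertical axis; 0.785 is half open. Friction 0.08 N m; it stays where it is left
- lever_pivot (a point): point on the vertical turning axis of the red lever, at the lever's height, 112 mm above the bench
- lever_grip (a point): point on the flat part of the red lever, 55 mm from its axis and 15 mm from its free end, 112 mm above the bench; the lever is a level strip about 4 mm thick and at most 18 mm wide; it lies along the line from lever_pivot to this point. Under this point is free space at least 22 mm deep down to the block's top
- pliers_side: bystander, to be left alone: side pliers with red handles, 132 x 69 x 17 mm; origin in the middle of its underside
- spanner_17: bystander, to be left alone: spanner, 222 x 38 x 10 mm; origin in the middle of its underside
- tape_black: bystander, to be left alone: roll of black tape, 62 mm across, 19 mm high; origin in the middle of its underside
- tape_grey: bystander, to be left alone: roll of grey tape, 62 mm across, 19 mm high; origin in the middle of its underside
- gauge_spare: bystander, to be left alone: pressure gauge, 89 x 63 x 31 mm; origin in the middle of its underside

How it is judged:
On the way, in this order (a step that is already met when the one before it is completed fails the run):
1. the clamp knob is loosened (value of joint clamp below 0.4 rad), for 0.2 s.
2. with the knob loose, the pointer stands at the marker tab (value of joint clamp below 0.4 rad and horizontal distance between pointer_tip and mark_tip below 0.006 m), for 0.2 s.
3. the knob is tight again with the pointer still at the tab (value of joint clamp above 1.1 rad and horizontal distance between pointer_tip and mark_tip below 0.006 m), for 0.2 s.
4. the valve lever is half open, with the head clamped at the tab and all contactors in the tray (all of step 3 and value of joint manifold_lever between 0.655 and 0.915 rad and x of contactor_a in the frame of tray between -0.146 and 0.146 m and y of contactor_a in the frame of tray between -0.071 and 0.071 m and z of each of contactor_a, contactor_b, contactor_c, contactor_d in the frame of tray below 0.06 m and linear speed of each of contactor_a, contactor_b, contactor_c, contactor_d below 0.03 m/s and x of contactor_b in the frame of tray between -0.146 and 0.146 m and y of contactor_b in the frame of tray between -0.071 and 0.071 m and x of contactor_c in the frame of tray between -0.146 and 0.146 m and y of contactor_c in the frame of tray between -0.071 and 0.071 m and x of contactor_d in the frame of tray between -0.146 and 0.146 m and y of contactor_d in the frame of tray between -0.071 and 0.071 m), for 0.2 s.
At the end, for the whole second after the job is handed in: the clamp knob is tight (above 1.1 rad), the pointer tip is within 6 mm of the marker tab's tip, the valve lever stands within 0.13 rad of half open (0.785 rad), and every contactor present rests in the tray, on its floor and not on another one (all of step 4); the robot touches nothing.
It fails at once if the valve lever is opened (past 0.4 rad) while the head is not clamped (value of joint manifold_lever above 0.4 rad and not (value of joint clamp above 1.1 rad)).
It fails at once if the marker tab is shifted by more than 8 mm (distance of mark_tip from where it was at the start of the episode above 0.008 m).
It fails at once if the valve lever is opened (past 0.4 rad) while a contactor is still out on the bench (value of joint manifold_lever above 0.4 rad and not (x of contactor_a in the frame of tray between -0.19 and 0.19 m and y of contactor_a in the frame of tray between -0.115 and 0.115 m and x of contactor_b in the frame of tray between -0.19 and 0.19 m and y of contactor_b in the frame of tray between -0.115 and 0.115 m and x of contactor_c in the frame of tray between -0.19 and 0.19 m and y of contactor_c in the frame of tray between -0.115 and 0.115 m and x of contactor_d in the frame of tray between -0.19 and 0.19 m and y of contactor_d in the frame of tray between -0.115 and 0.115 m)).
It fails at once if the pliers, the spanner, a tape roll or the gauge is shifted by more than 50 mm (distance of any of pliers_side, spanner_17, tape_black, tape_grey, gauge_spare from where it was at the start of the episode above 0.05 m).
Of contactor_a, contactor_b, contactor_c, contactor_d only 2 to 3 are there at a start; the rules pass over those that are not, and their reading is None.
At some moment in a run one of contactor_a, contactor_b, contactor_c, contactor_d may be knocked a few centimetres aside while the robot is not near it.
It also fails if it takes over 210 s, if anything falls off the work surface, if the arm or the gripper's body presses on something with over 40 N, if the wrist force passes 120 N, or if a joint passes its speed limit or range.

## Working session

There is one attempt and no reset: what is moved stays moved. The work goes in short steps, Python scripts to look and compute and a shell command to move; the robot and the scene stay as the last step left them, time stands still between calls to the robot, and variables do not carry over. Pictures are saved under pics/ and viewed, at most 14 in all, crops included, and the job is handed in when it is done.

```bash
ls; mkdir -p pics; cat > h.py <<'E'
import numpy as np, cv2
from rig import env, cams
def shot(n,f=None):
    o=env.observe(); c=cams.read_camera(n)
    if f: cv2.imwrite('pics/'+f,c['img'])
    K=np.array([[c['fx'],0,c['cx']],[0,c['fy'],c['cy']],[0,0,1]]); D=np.array(c['dist_coeffs'])
    if 'R' in c: R=np.array(c['R']);t=np.array(c['t'])
    else:
        T=np.array(c['tool_from_camera']);Rt=np.array(o['tool_rot'])
        Rc=Rt@T[:3,:3];p=np.array(o['eef_pos'])+Rt@T[:3,3];R=Rc.T;t=-R@p
    return dict(img=c['img'],K=K,D=D,R=R,t=t)
def ray(c,uv,z):
    x=cv2.undistortPoints(np.float64(uv).reshape(-1,1,2),c['K'],c['D'])[:,0]
    d=np.c_[x,np.ones(len(x))]@c['R']; o=-c['R'].T@c['t']
    s=(z-o[2])/d[:,2]; return o+s[:,None]*d
def proj(c,X):
    return cv2.projectPoints(np.float64(X).reshape(-1,3),cv2.Rodrigues(c['R'])[0],c['t'],c['K'],c['D'])[0][:,0]
E
python3 - <<'E'
from h import *
import pickle
for n in('top','side'):
    c=shot(n,n+'0.png'); pickle.dump(c,open(n+'0.pkl','wb')); print(n,-c['R'].T@c['t'],c['K'][0,0])
    cv2.imwrite(f'pics/{n}0b.png',cv2.resize(c['img'],(800,600),interpolation=cv2.INTER_CUBIC))
o=env.observe();print(o['eef_pos'],o['tool_rot'],o['clock'])
E
```

```text
pics
top [0.22290604 0.01855601 1.62967839] 443.4241189075635
side [ 0.17847855 -1.18169607  0.81883619] 409.5668167167366
[ 0.27437336 -0.56125242  0.23081099] [[ 8.98373880e-01  4.39231287e-01 -4.98198404e-04]
 [ 4.39231561e-01 -8.98373510e-01  8.20265557e-04]
 [-8.72819516e-05 -9.55729614e-04 -9.99999539e-01]] 0.1
```

View pics/top0b.png

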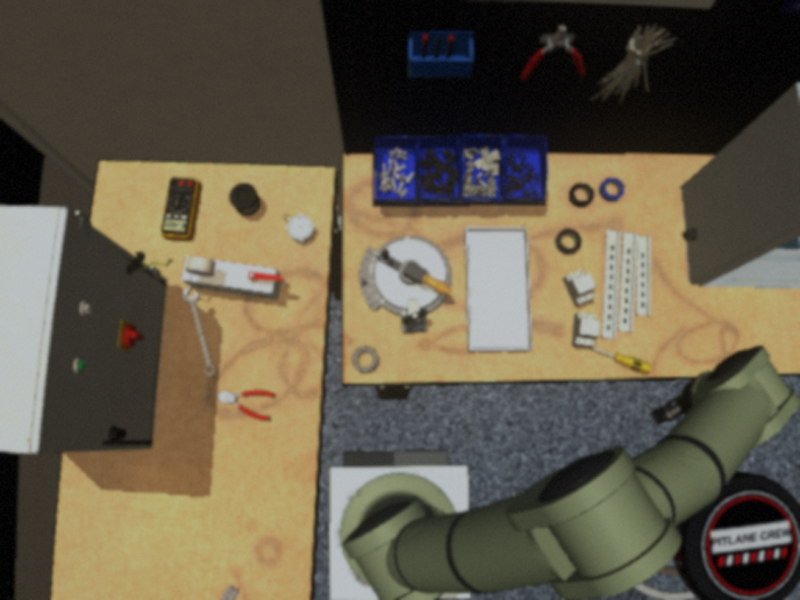

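View pics/side0b.png

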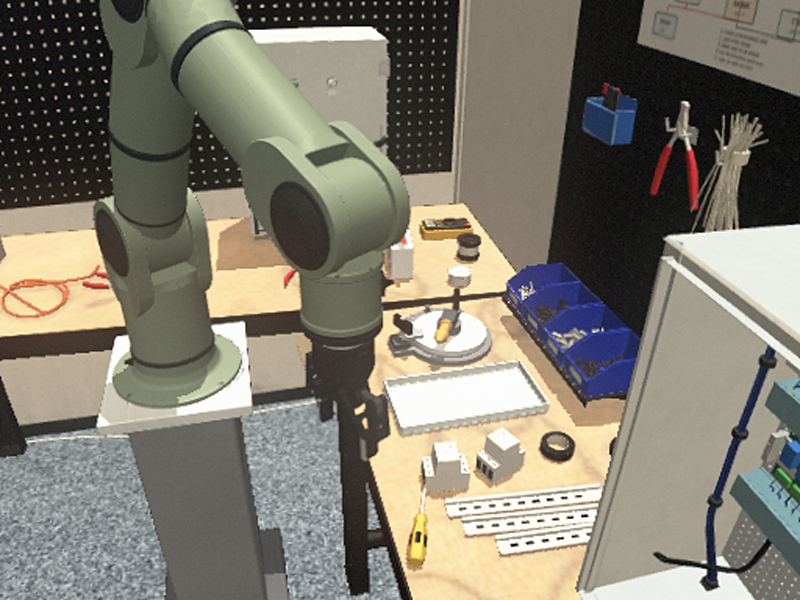

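The top view shows the station disc at about (408,272), tray (497,290), pale contactors (580,287) and (587,328), and the manifold with its red lever (265,277), all in the 800x600 picture. The side view shows the same two pale contactors at (446,468) and (500,455), and no dark ones. Next I'll zoom in.

```bash
python3 - <<'E'
from h import *
import pickle
c=pickle.load(open('top0.pkl','rb'));s=c['img']
a=s[140:250,215:430]; b=s[100:200,100:215]
A=cv2.resize(a,None,fx=3.7,fy=3.7,interpolation=cv2.INTER_CUBIC)[:,:800]
cv2.imwrite('pics/c1.png',A)
f=0.64
P=lambda u,z:ray(c,np.float64(u)*f,z).round(3).tolist()
print('disc',P([(408,272)],.03),'tray',P([(466,230),(526,229),(529,350),(470,351)],.022))
print('lever',P([(253,277),(279,277)],.112))
print('bench edges',P([(345,155),(345,382),(334,168),(310,600),(100,160),(800,380)],0))
E
```

```text
disc [[0.601, -0.03, 0.03]] tray [[0.705, -0.173, 0.022], [0.706, -0.32, 0.022], [0.411, -0.311, 0.022], [0.411, -0.172, 0.022]]
lever [[0.575, 0.322, 0.112], [0.574, 0.263, 0.112]]
bench edges [[0.912, 0.121, 0.0], [0.345, 0.122, 0.0], [0.878, 0.149, 0.0], [-0.151, 0.204, 0.0], [0.916, 0.755, 0.0], [0.323, -1.0, 0.0]]
```

View pics/c1.png

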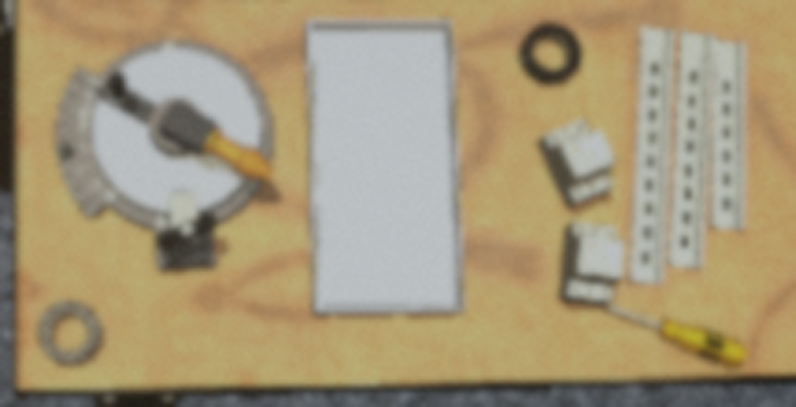

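The station's head is turned clockwise, with the nozzle at (270,190) in the crop, and the dark marker tab is on the scale near (68,150). The knob is near (185,240), and the two contactors are at (580,155) and (590,260). I'll move in for wrist views.

```bash
python3 -m handwheel '[[8.5,0,0,-3,0.114],[8.5,0,0,-3,0.114],[8.5,0,0,-3,0.114],[8.5,0,0,-3,0.114],[8.5,4,-3,0,0],[8.5,4,-3,0,0],[8.5,4,-3,0,0],[8.5,4,-3,0,0]]'; python3 -m handwheel '[[8.5,1,-2,0,0],[8.5,0,0,0,0],[8.5,0,0,0,0]]'
python3 - <<'E'
from h import *
import pickle
print(np.array(cams.read_camera('wrist')['tool_from_camera']).round(3).tolist())
o=env.observe();print(o['eef_pos'],np.round(o['tool_rot'],3).tolist(),o['clock'],np.round(o['q'],2))
c=shot('wrist');cv2.imwrite('pics/w1.png',c['img']);pickle.dump(c,open('w1.pkl','wb'));print(c['K'][0,0])
E
```

```text
clock: 0.9
eef_pos: [0.4359, -0.4402, 0.3512]
tool_rot: [[1.0, -0.001, -0.0], [-0.001, -1.0, 0.0], [-0.0, -0.0, -1.0]]
force: [0.5, -1.0, 0.3]
grip_width: 0.0849
grip_force: 0.0
clock: 1.2
eef_pos: [0.4445, -0.4217, 0.3511]
tool_rot: [[1.0, -0.001, -0.001], [-0.001, -1.0, -0.0], [-0.001, 0.0, -1.0]]
force: [-0.5, -0.1, 0.3]
grip_width: 0.0851
grip_force: 0.0
[[-0.0, -0.95, -0.313, 0.08], [1.0, -0.0, -0.0, -0.001], [-0.0, -0.313, 0.95, -0.143], [0.0, 0.0, 0.0, 1.0]]
[ 0.44395832 -0.42241122  0.35115498] [[1.0, -0.002, -0.001], [-0.002, -1.0, -0.0], [-0.001, 0.0, -1.0]] 1.25 [ 0.65  0.41  0.02  1.47 -0.01  1.26 -0.9 ]
283.9947603746836
```

View pics/w1.png

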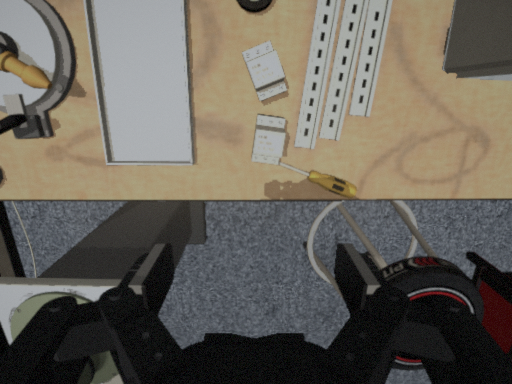

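The wrist view shows contactors at (265,70) and (269,140), tray corners at (108,163) and (192,163), and the knob at the left (30,122).

```bash
python3 - <<'E'
from h import *
import pickle
c=pickle.load(open('w1.pkl','rb'));h=cv2.cvtColor(c['img'],cv2.COLOR_BGR2HSV)
m=((h[...,1]<60)&(h[...,2]>110)).astype(np.uint8)
m=cv2.morphologyEx(m,cv2.MORPH_OPEN,np.ones((5,5),np.uint8))
for x0,x1,y0,y1 in((225,294,30,108),(240,294,108,175)):
    k=np.zeros_like(m);k[y0:y1,x0:x1]=m[y0:y1,x0:x1]
    ct=max(cv2.findContours(k,0,2)[0],key=cv2.contourArea)[:,0]
    for z in(.055,.07):
        w=ray(c,ct,z)[:,:2]; r=cv2.minAreaRect((w*1000).astype(np.float32)); print(z,r, cv2.contourArea(ct))
print(ray(c,[(108,163),(192,163)],.022).round(3))
E
```

```text
0.055 ((569.0361328125, -435.7306213378906), (54.080631256103516, 47.54864501953125), 20.839242935180664) 1241.5
0.07 ((567.4993286132812, -435.25970458984375), (52.23284149169922, 45.923973083496094), 20.839122772216797) 1241.5
0.055 ((450.2533264160156, -443.8974304199219), (47.97301483154297, 52.80965042114258), 81.91824340820312) 969.0
0.07 ((452.7750549316406, -443.1474609375), (46.333885192871094, 51.0052490234375), 81.91820526123047) 969.0
[[ 0.418 -0.172  0.022]
 [ 0.417 -0.317  0.022]]
```

```bash
python3 -m handwheel '[[8.5,2,-5,-0,0],[8.5,2,-5,0,0],[8.5,0,-5,0,0],[8.5,0,-5,0,0],[8.5,0,-5,0,0],[8.5,0,-5,0,0],[8.5,0,-5,0,0],[8.5,0,-5,0,0]]'; python3 -m handwheel '[[8.5,0,0,0,0],[8.5,0,0,0,0]]'
python3 - <<'E'
from h import *
import pickle
c=shot('wrist');cv2.imwrite('pics/w2.png',cv2.resize(c['img'],(800,600)));pickle.dump(c,open('w2.pkl','wb'))
E
```

```text
clock: 2.1
eef_pos: [0.4819, -0.0282, 0.3515]
tool_rot: [[1.0, -0.003, 0.001], [-0.003, -1.0, -0.0], [0.001, 0.0, -1.0]]
force: [1.3, -0.1, 0.5]
grip_width: 0.085
grip_force: 0.0
clock: 2.3
eef_pos: [0.4823, -0.0291, 0.3514]
tool_rot: [[1.0, -0.001, 0.0], [-0.001, -1.0, -0.0], [0.0, 0.0, -1.0]]
force: [0.1, -1.4, -0.7]
grip_width: 0.0849
grip_force: 0.0
```

View pics/w2.png

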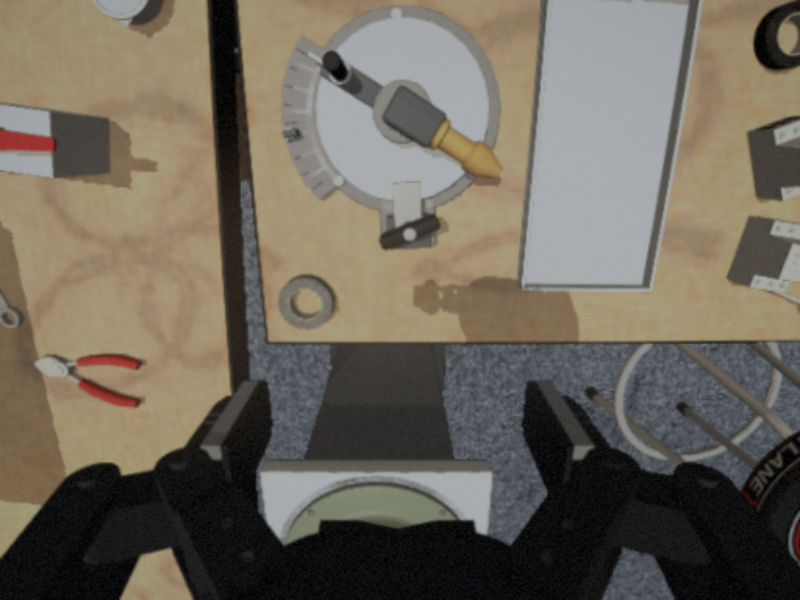

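The picture (800x600) shows the knob wing bar from (381,241) to (440,222). The post top is at (332,60), the marker tab at (292,133), the disc at (405,108) and the lever at (0-55,143).

```bash
python3 - <<'E'
from h import *
import pickle
c=pickle.load(open('w2.pkl','rb'));f=.64
P=lambda u,z:ray(c,np.float64(u)*f,z).round(4)[:,:2]
k=P([(381,241),(440,222),(410,234)],.079);d=k[1]-k[0];print('knob',k.tolist(),np.linalg.norm(d),np.degrees(np.arctan2(d[1],d[0])))
# disc: fit ellipse of bright disc
h=cv2.cvtColor(c['img'],cv2.COLOR_BGR2HSV);m=((h[...,1]<45)&(h[...,2]>130)).astype(np.uint8);k=np.zeros_like(m);k[0:140,190:325]=m[0:140,190:325]
k=cv2.morphologyEx(k,2,np.ones((5,5),np.uint8))
cs=max(cv2.findContours(k,0,2)[0],key=cv2.contourArea)
hull=cv2.convexHull(cs)[:,0];w=ray(c,hull,.03)[:,:2];A=np.c_[2*w,np.ones(len(w))];s=np.linalg.lstsq(A,(w**2).sum(1),rcond=None)[0]
C=s[:2];print('disc',C,np.sqrt(s[2]+C@C))
pol=lambda p:(np.linalg.norm(p-C),np.degrees(np.arctan2(*(p-C)[::-1])))
for n,u,z in(('post',(331,61),.098),('tab',(298,135),.03),('tabouter',(284,131),.03),('ptr',(307,55),.043),('nozz',(499,174),.06)):
    p=P([u],z)[0];print(n,p,pol(p))
cv2.imwrite('pics/w2c.png',cv2.resize(c['img'][15:160,170:330],None,fx=5,fy=4.1,interpolation=cv2.INTER_CUBIC))
E
```

```text
knob [[0.4816, -0.0138], [0.4995, -0.0692], [0.4882, -0.0412]] 0.05822001374098086 -72.09411177913735
disc [ 0.59205753 -0.01826885] 0.09998969926625689
post [0.6331 0.0243] (np.float64(0.0591319868135872), np.float64(46.04585708524388))
tab [0.5786 0.0689] (np.float64(0.08820155400875256), np.float64(98.77629649617006))
tabouter [0.5825 0.0826] (np.float64(0.10132063960708512), np.float64(95.41273097546228))
ptr [0.6482 0.0535] (np.float64(0.0911194029724329), np.float64(51.965067961626204))
nozz [ 0.5423 -0.1259] (np.float64(0.1185760311658851), np.float64(-114.81094662234571))
```

View pics/w2c.png

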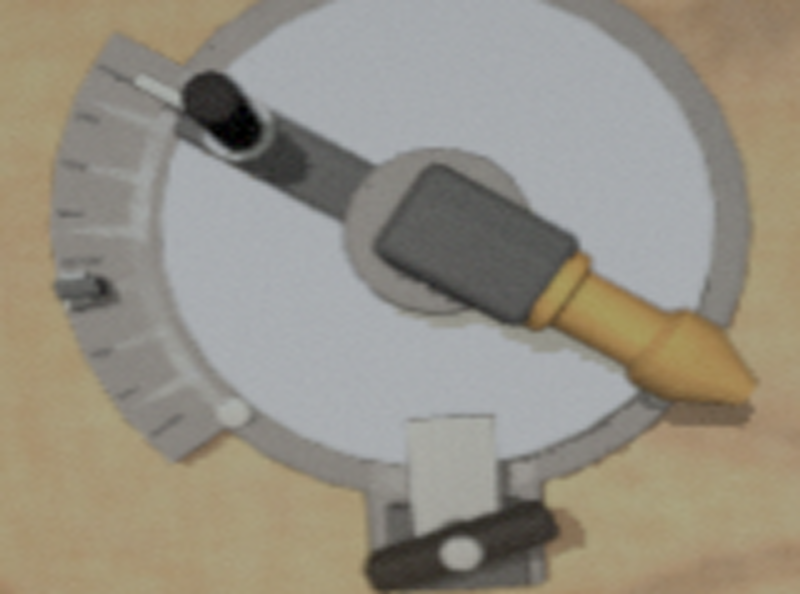

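```bash
python3 - <<'E'
from h import *
import pickle
from scipy.optimize import least_squares as L
c=pickle.load(open('w2.pkl','rb'))
P=lambda u,z:ray(c,np.float64(u)/[5,4.1]+[170,15],z)[:,:2]
w=P([(163,215),(715,215),(175,290),(690,310),(530,450),(365,445),(225,370),(630,395),(240,65),(632,45)],.03)
r=L(lambda p:np.hypot(*(w-p).T)-.085,[.6,-.02]);C=r.x;print('C',C,(r.fun*1000).round(1))
pol=lambda p:(np.linalg.norm(p-C).round(4),np.degrees(np.arctan2(*(p-C)[::-1])).round(1))
for n,u,z in(('post',(211,95),.098),('tabin',(105,283),.03),('tabin',(108,290),.02),('tabout',(60,280),.03),('ptr',(135,78),.03),('ptr',(135,78),.043),('knob',(460,545),.079),('kn1',(372,570),.079),('kn2',(553,515),.079)):
    p=P([u],z)[0];print(n,z,p.round(4),pol(p))
E
```

```text
C [ 0.60044985 -0.03535482] [-0.4 -1.5 -0.3 -2.5  0.6 -2.8 -0.7 -0.3 -3.7 -1.4]
post 0.098 [0.6341 0.0238] (np.float64(0.0681), np.float64(60.4))
tabin 0.03 [0.5821 0.0682] (np.float64(0.1052), np.float64(100.0))
tabin 0.02 [0.58   0.0695] (np.float64(0.1069), np.float64(101.0))
tabout 0.03 [0.5833 0.0821] (np.float64(0.1187), np.float64(98.3))
ptr 0.03 [0.6522 0.055 ] (np.float64(0.1042), np.float64(60.2))
ptr 0.043 [0.6497 0.0527] (np.float64(0.1009), np.float64(60.8))
knob 0.079 [ 0.4909 -0.0406] (np.float64(0.1096), np.float64(-177.2))
kn1 0.079 [ 0.4819 -0.0147] (np.float64(0.1203), np.float64(170.1))
kn2 0.079 [ 0.5016 -0.0677] (np.float64(0.104), np.float64(-161.9))
```

The measurements agree: post 68.1 mm, pointer 104.2 mm, tab 105 mm and knob 109.6 mm from the axis. The pointer is at 60.3° and the tab at about 99.5°, and the knob bar lies at -69.6°, so I'll grip it at yaw 110°.

```bash
cat >> h.py <<'E'
def go(x,y,z,yaw=None):
    "tool-frame deltas (cm) once turned to yaw (deg); twist rad"
    o=env.observe();R=np.array(o['tool_rot']);p=np.array(o['eef_pos']);y0=np.arctan2(R[1,0],R[0,0])
    a=y0 if yaw is None else np.radians(yaw)
    tw=-((a-y0+np.pi)%(2*np.pi)-np.pi)
    M=np.array([[np.cos(a),np.sin(a),0],[np.sin(a),-np.cos(a),0],[0,0,-1]])
    print('at',p.round(4),'yaw',np.degrees(y0).round(1),'d',(M.T@(np.array([x,y,z])-p)*100).round(2),'tw',tw.round(3),'q7',round(o['q'][6],2),'t',o['clock'])
E
python3 -m handwheel '[[8.5,0,0,2.5,-0.15],[8.5,0,0,2.5,-0.15],[8.5,0,0,2.5,-0.15],[8.5,0,0,2.5,-0.15],[8.5,0,0,2.5,-0.15],[8.5,0,0,2.5,-0.15],[8.5,0,0,2.5,-0.15],[8.5,0,0,2.5,-0.15]]' >/dev/null;  python3 -m handwheel '[[6,0,0,0,-0.145],[6,0,0,0,-0.145],[6,0,0,0,-0.145],[6,0,0,0,-0.145],[6,0,0,0,-0.145],[6,-1.4,0.4,0,0],[6,0,0,0,0],[6,0,0,0,0]]'
python3 -c "
from h import *
go(.4909,-.0406,.053,110.4)"
```

```text
clock: 3.95
eef_pos: [0.491, -0.042, 0.1511]
tool_rot: [[-0.341, 0.94, -0.0], [0.94, 0.341, -0.0], [-0.0, -0.0, -1.0]]
force: [-0.4, 0.4, -0.4]
grip_width: 0.06
grip_force: 0.0
at [ 0.491  -0.042   0.1511] yaw 109.9 d [0.13 0.03 9.81] tw -0.008 q7 -0.02 t 3.95
```

```bash
python3 -m handwheel '[[6,0.1,0,3,-0.01],[6,0,0,3,0],[6,0,0,2.5,0],[6,0,0,1.3,0],[3,0,0,0,0],[1,0,0,0,0],[1,0,0,0,0],[1,0,0,0,0]]'
python3 -m handwheel '[[1,0,0,0,0],[1,0,0,0,0]]'
```

```text
clock: 4.75
eef_pos: [0.4895, -0.0405, 0.0544]
tool_rot: [[-0.354, 0.935, -0.002], [0.935, 0.354, -0.002], [-0.001, -0.002, -1.0]]
force: [-12.4, -2.4, 14.9]
grip_width: 0.013
grip_force: 58.7
clock: 4.95
eef_pos: [0.4895, -0.0405, 0.0544]
tool_rot: [[-0.354, 0.935, -0.001], [0.935, 0.354, -0.002], [-0.001, -0.002, -1.0]]
force: [-12.2, -2.1, 15.6]
grip_width: 0.0126
grip_force: 58.9
```

```bash
python3 -m handwheel '[[1,0,-0.15,-0.15,0],[1,0,0,0,-0.1],[1,0,0,0,-0.15],[1,0,0,0,-0.15],[1,0,0,0,-0.15],[1,0,0,0,-0.15],[1,0,0,0,-0.15],[1,0,0,0,-0.15]]'
python3 -m handwheel '[[1,0,0,0,0]]';python3 -c "
from h import *
print(env.observe()['moment']);go(.4909,-.0406,.053,190)"
```

```text
clock: 5.75
eef_pos: [0.4891, -0.0407, 0.0549]
tool_rot: [[-0.98, 0.201, -0.0], [0.201, 0.98, -0.0], [-0.0, -0.0, -1.0]]
force: [3.3, 1.5, -26.1]
grip_width: 0.0129
grip_force: 64.0
clock: 5.85
eef_pos: [0.489, -0.0407, 0.0548]
tool_rot: [[-0.979, 0.204, -0.0], [0.204, 0.979, 0.0], [0.0, 0.0, -1.0]]
force: [2.9, 0.8, -19.4]
grip_width: 0.0125
grip_force: 64.9
[-0.02398205 -0.74320967  0.06960134]
at [ 0.489  -0.0407  0.0548] yaw 168.2 d [-0.18 -0.02  0.18] tw -0.38 q7 0.66 t 5.85
```

```bash
python3 -m handwheel '[[1,0,0,0.08,-0.1],[1,0,0,0,-0.1],[1,0,0,0,-0.1],[1,0,0,0,-0.05]]'>/dev/null; python3 -c "
from h import *
o=env.observe();print(o['moment'],o['force']);go(.4909,-.0406,.053,190)"; python3 -m handwheel '[[1,0,0,0,-0.05],[1,0,0,0,-0.05]]'; python3 -c "
from h import *
o=env.observe();print(o['moment'],o['force']);go(.4909,-.0406,.053,190)"
```

```text
[ 0.09491288  0.67723333 -2.47206252] [-3.29372234  0.39414213  0.66696125]
at [ 0.4891 -0.0408  0.0547] yaw -172.1 d [-0.18 -0.01  0.17] tw -0.037 q7 0.95 t 6.25
clock: 6.45
eef_pos: [0.4901, -0.0407, 0.055]
tool_rot: [[-0.973, -0.233, 0.002], [-0.233, 0.973, -0.0], [-0.001, -0.001, -1.0]]
force: [1.8, 0.4, -0.6]
grip_width: 0.013
grip_force: 148.4
[ 0.10588986 -0.58283743 -3.27959208] [ 1.80280017  0.42405165 -0.57602356]
at [ 0.4901 -0.0407  0.055 ] yaw -166.5 d [-0.08 -0.    0.2 ] tw 0.061 q7 1.03 t 6.45
```

```bash
python3 -m handwheel '[[1,0,0,0,0.08],[4,0,0,0,0],[6,0,0,0,0],[6,0,0,-3.5,0],[6,0,0,-3.5,0],[6,0,0,-3,0],[6,0,0,0,0.15],[6,0,0,0,0.15]]'>/dev/null
python3 -m handwheel '[[6,0,0,0,0.15],[6,0,0,0,0.15],[6,0,0,0,0.15],[6,0,0,0,0.15],[6,0,0,0,0.15],[6,0,0,0,0.15],[6,0,0,0,0.15],[6,0,0,0,0.15]]'
python3 -c "
from h import *
go(.6341,.0238,.065,60.4)"
```

```text
clock: 8.05
eef_pos: [0.4893, -0.04, 0.1544]
tool_rot: [[-0.226, 0.974, 0.001], [0.974, 0.226, -0.0], [-0.0, 0.001, -1.0]]
force: [0.0, -0.5, 0.3]
grip_width: 0.0599
grip_force: 0.0
at [ 0.4893 -0.04    0.1544] yaw 103.0 d [12.7   9.44  8.94] tw 0.744 q7 -0.15 t 8.05
```

```bash
python3 -m handwheel '[[6,0,0,0,0.149],[6,0,0,0,0.149],[6,0,0,0,0.149],[6,0,0,0,0.149],[6,0,0,0,0.149],[6,3,2.3,0,0],[6,3,2.3,0,0],[6,3,2.3,0,0]]'>/dev/null
python3 -m handwheel '[[6,3,2.3,0,0],[6,0,0,0,0],[6,0,0,0,0]]'
python3 -c "
from h import *
go(.6341,.0238,.065,60.4)"
```

```text
clock: 9.15
eef_pos: [0.6281, 0.0199, 0.1538]
tool_rot: [[0.489, 0.872, -0.0], [0.872, -0.489, 0.0], [-0.0, -0.001, -1.0]]
force: [-0.3, -0.1, -0.1]
grip_width: 0.06
grip_force: 0.0
at [0.6281 0.0199 0.1538] yaw 60.7 d [0.63 0.33 8.88] tw 0.006 q7 -0.85 t 9.15
```

```bash
python3 -m handwheel '[[6,0.6,0.3,2.9,0],[6,0,0,3,0],[6,0,0,2.9,0],[4,0,0,0,0],[1,0,0,0,0],[1,0,0,0,0],[1,0,0,0,0],[1,0,0,0,0]]'
python3 -c "
from h import *
go(.6341,.0238,.065,60.4)"
```

```text
clock: 9.95
eef_pos: [0.6344, 0.0229, 0.0681]
tool_rot: [[0.49, 0.872, 0.002], [0.872, -0.49, -0.0], [0.001, 0.002, -1.0]]
force: [-2.0, -0.1, 6.3]
grip_width: 0.0142
grip_force: 58.3
at [0.6344 0.0229 0.0681] yaw 60.6 d [ 0.06 -0.07  0.31] tw 0.004 q7 -0.9 t 9.95
```

```bash
python3 -m handwheel '[[1,-0.035,-0.69,0,-0.102],[1,-0.035,-0.69,0,-0.102],[1,-0.035,-0.69,0,-0.102],[1,-0.035,-0.69,0,-0.102],[1,-0.035,-0.69,0,-0.102],[1,-0.035,-0.69,0,-0.102],[1,0,0,0,0]]'
python3 - <<'E'
from h import *
import pickle
o=env.observe();p=np.array(o['eef_pos'][:2])-[.6004,-.0354];print(np.hypot(*p),np.degrees(np.arctan2(p[1],p[0])),o['moment'])
c=shot('wrist');pickle.dump(c,open('w3.pkl','wb'));t=shot('top');pickle.dump(t,open('t3.pkl','wb'))
tip=lambda a,z:[.6004+.104*np.cos(np.radians(a)),-.0354+.104*np.sin(np.radians(a)),z]
print(proj(c,[tip(95,.035),tip(99.5,.03)]),proj(t,[tip(95,.035),tip(99.5,.03)]))
cv2.imwrite('pics/w3.png',c['img'])
E
```

```text
clock: 10.65
eef_pos: [0.5943, 0.0328, 0.0681]
tool_rot: [[-0.105, 0.995, 0.003], [0.995, 0.105, 0.002], [0.001, 0.003, -1.0]]
force: [-0.7, 8.0, 4.5]
grip_width: 0.0141
grip_force: 59.0
0.06845525320018156 95.11477312231594 [1.57082926 0.35798151 0.09965117]
[[255.06374895 171.37837793]
 [242.56177885 169.7654428 ]] [[234.5044564  176.56811739]
 [234.84257251 179.00386333]]
```

View pics/w3.png

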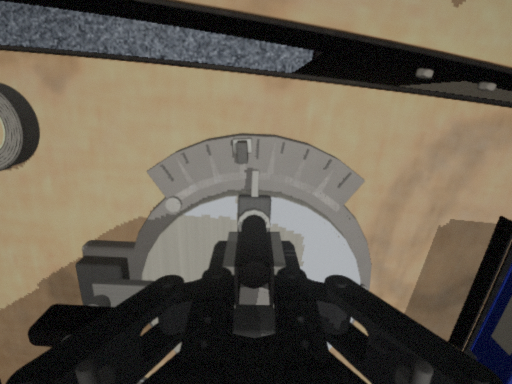

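The wrist view looks straight down the pointer: its tip is at (255,170) and the tab's inner end is centred on about (241,163).

```bash
python3 - <<'E'
from h import *
import pickle
c=pickle.load(open('w3.pkl','rb'));C=np.array([.6004,-.0354])
for n,u,z in(('tip',(255,170),.03),('tip',(255,170),.04),('tab top',(241.5,145),.03),('tab in',(242,162),.014),('tab in',(241.5,152),.03)):
    p=ray(c,[u],z)[0,:2]-C;print(n,z,np.hypot(*p).round(4),np.degrees(np.arctan2(p[1],p[0])).round(2))
g=cv2.resize(c['img'][120:200,200:300],(800,600),interpolation=cv2.INTER_CUBIC);cv2.imwrite('pics/w3c.png',g)
E
```

```text
tip 0.03 0.1037 95.0
tip 0.04 0.1062 95.06
tab top 0.03 0.1203 99.26
tab in 0.014 0.1057 99.95
tab in 0.03 0.1158 99.41
```

View pics/w3c.png

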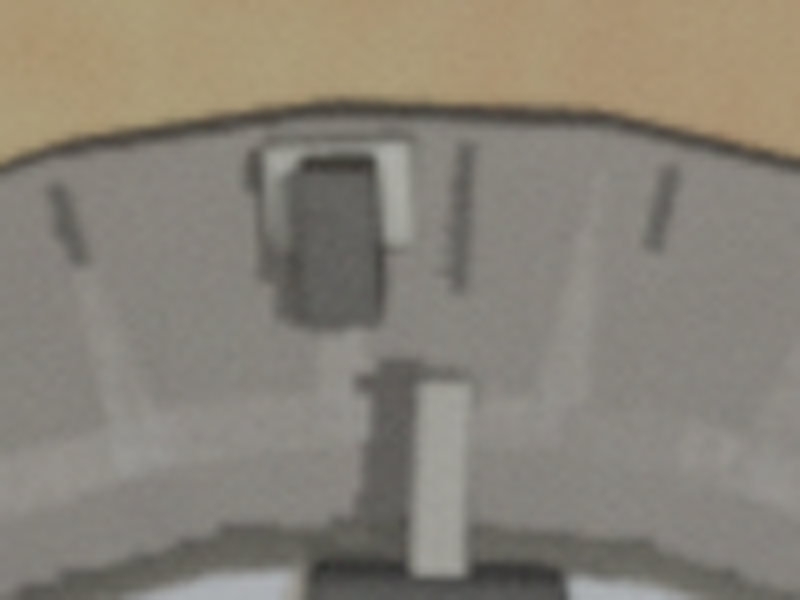

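Pointer at 95.0° and tab at about 99.6°, so it needs another 0.08 rad counter-clockwise.

```bash
python3 -m handwheel '[[1,-0.02,-0.27,0,-0.04],[1,-0.02,-0.27,0,-0.04],[1,0,0,0,0],[1,0,0,0,0],[4,0,0,0,0],[6,0,0,0,0],[6,0,0,-3,0],[6,0,0,-3,0]]'
python3 -m handwheel '[[6,0,0,-3,0],[6,0,0,0,0],[6,0,0,0,0]]'
python3 - <<'E'
from h import *
import pickle
go(.4905,-.0406,.053,190)
c=shot('wrist');pickle.dump(c,open('w4.pkl','wb'));C=np.array([.6004,-.0354])
cv2.imwrite('pics/w4.png',cv2.resize(c['img'],(800,600)))
E
```

```text
clock: 11.55
eef_pos: [0.5881, 0.03, 0.1268]
tool_rot: [[-0.179, 0.984, -0.001], [0.984, 0.179, -0.0], [-0.0, -0.001, -1.0]]
force: [-0.0, -0.6, 0.0]
grip_width: 0.0601
grip_force: 0.0
clock: 11.85
eef_pos: [0.5887, 0.0299, 0.1568]
tool_rot: [[-0.178, 0.984, 0.002], [0.984, 0.178, -0.001], [-0.001, 0.001, -1.0]]
force: [0.1, 0.4, -0.2]
grip_width: 0.0598
grip_force: 0.0
at [0.5887 0.0299 0.1568] yaw 100.3 d [10.9  -5.24 10.38] tw -1.566 q7 -0.31 t 11.85
```

View pics/w4.png

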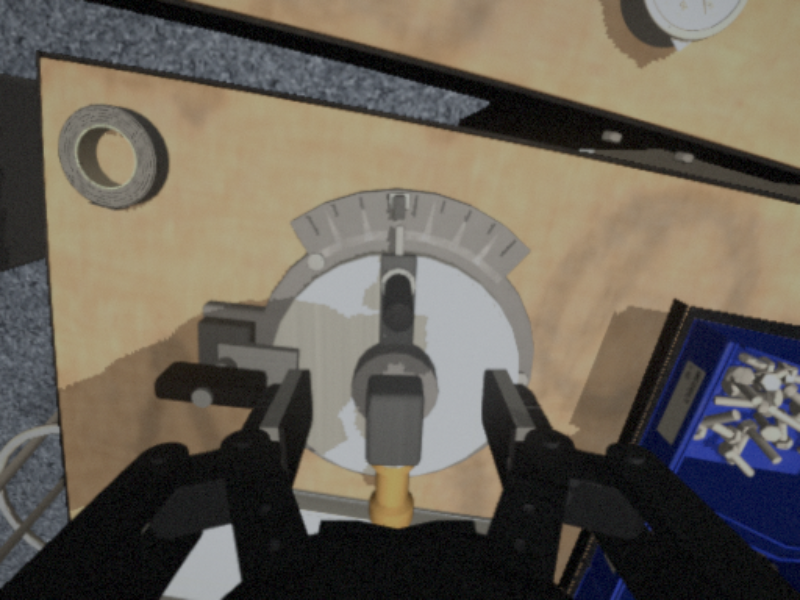

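The pointer (398,240) lines up with the tab (398,208), and the knob bar runs from (157,378) to about (265,390). I'll measure the bar's angle.

```bash
python3 - <<'E'
from h import *
import pickle
c=pickle.load(open('w4.pkl','rb'))
w=ray(c,np.float64([(157,380),(265,391),(202,397),(160,365),(264,371)])*.64,.079)[:,:2];print(w.round(4))
d=w[4]-w[3];print(np.degrees(np.arctan2(d[1],d[0])),np.degrees(np.arctan2(*(w[1]-w[0])[::-1])))
E
```

```text
[[ 0.4626 -0.0347]
 [ 0.5239 -0.0303]
 [ 0.4885 -0.0409]
 [ 0.4643 -0.0248]
 [ 0.5224 -0.0178]]
6.947913864919044 4.127678687026472
```

```bash
python3 -m handwheel '[[6,0,0,0,-0.15],[6,0,0,0,-0.15],[6,0,0,0,-0.15],[6,0,0,0,-0.15],[6,0,0,0,-0.15],[6,0,0,0,-0.15],[6,0,0,0,-0.15],[6,0,0,0,-0.15]]'>/dev/null
python3 -m handwheel '[[6,0,0,0,-0.15],[6,0,0,0,-0.145],[6,3.5,-2,0,0],[6,3.5,-2,0,0],[6,3,-2,0,0],[6,0,0,0,0],[6,0,0,0,0]]'>/dev/null
python3 -c "
from h import *
go(.4895,-.0405,.0545,186)"
```

```text
at [ 0.4948 -0.0404  0.1556] yaw -174.1 d [ 0.53  0.04 10.11] tw -0.002 q7 1.06 t 13.4
```

```bash
python3 -m handwheel '[[6,0.5,0,3,0],[6,0,0,3,0],[6,0,0,3,0],[6,0,0,1.1,0],[3,0,0,0,0],[1,0,0,0,0],[1,0,0,0,0],[1,0,0,0,0]]'
python3 -m handwheel '[[1,0,0,0,0.1],[1,0,0,0,0.15],[1,0,0,0,0.15],[1,0,0,0,0.15],[1,0,0,0,0.15],[1,0,0,0,0.15],[1,0,0,0,0.15],[1,0,0,0,0.15]]'
python3 -c "
from h import *
print(env.observe()['moment']);go(.4895,-.0405,.0545,110)"
```

```text
clock: 14.2
eef_pos: [0.491, -0.0406, 0.0563]
tool_rot: [[-0.995, -0.103, 0.002], [-0.103, 0.995, -0.001], [-0.002, -0.001, -1.0]]
force: [-0.3, -2.4, 7.6]
grip_width: 0.013
grip_force: 58.2
clock: 15.0
eef_pos: [0.4903, -0.0423, 0.0562]
tool_rot: [[-0.494, 0.869, 0.001], [0.869, 0.494, -0.003], [-0.003, -0.001, -1.0]]
force: [-5.8, -11.1, 11.5]
grip_width: 0.0127
grip_force: 59.4
[-2.67660637  1.21699649  0.27146635]
at [ 0.4903 -0.0423  0.0562] yaw 119.6 d [ 0.2  -0.02  0.17] tw 0.168 q7 -0.06 t 15.0
```

```bash
python3 -m handwheel '[[1,0.15,0,-0.05,0.1],[1,0,0,0,0.08],[1,0,0,0,0.08]]'>/dev/null
python3 -c "
from h import *
print(env.observe()['moment']);go(.4895,-.0405,.0545,105)"
python3 -m handwheel '[[1,0,0,0,0.06],[1,0,0,0,0]]'>/dev/null
python3 -c "
from h import *
print(env.observe()['moment']);go(.4895,-.0405,.0545,105)"
```

```text
[-4.67950473 -0.32704555  0.16967975]
at [ 0.4898 -0.0424  0.0564] yaw 104.8 d [0.19 0.02 0.19] tw -0.003 q7 -0.27 t 15.3
[-4.26150398 -0.19433044  0.78626731]
at [ 0.4897 -0.042   0.0564] yaw 101.5 d [0.15 0.02 0.19] tw -0.061 q7 -0.31 t 15.5
```

```bash
python3 -m handwheel '[[1,0,0,0,0.05],[4,0,0,0,0],[6,0,0,0,0],[6,0,0,-4,0],[6,0,0,-4,0],[8.5,0,0,-4,0.15],[8.5,0,0,-4,0.15],[8.5,0,0,-4,0.15]]'>/dev/null
python3 -m handwheel '[[8.5,0,0,-2,0.15],[8.5,0,0,-2,0.15],[8.5,0,0,-2,0.15],[8.5,0,0,-2,0.15],[8.5,0,0,-2,0.15],[8.5,0,0,0,0.15],[8.5,0,0,0,0.15],[8.5,0,0,0,0.15]]'>/dev/null
python3 -m handwheel '[[8.5,0,0,0,0.12],[8.5,0,4,0,0],[8.5,0,4,0,0],[8.5,0,4,0,0],[8.5,0,4,0,0],[8.5,0,4,0,0],[8.5,0,0,0,0],[8.5,0,0,0,0]]'>/dev/null
python3 - <<'E'
from h import *
import pickle
go(.46,-.2,.35,0)
c=shot('wrist');pickle.dump(c,open('w5.pkl','wb'))
cv2.imwrite('pics/w5.png',cv2.resize(c['img'],(800,600)))
E
```

```text
at [ 0.4805 -0.2389  0.3556] yaw -2.6 d [-2.05 -3.89  0.56] tw -0.045 q7 -1.32 t 17.9
```

View pics/w5.png

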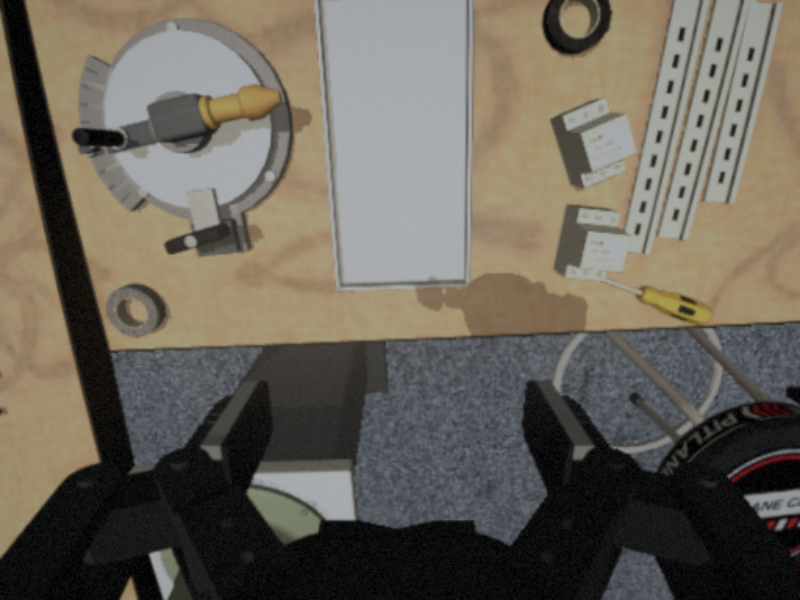

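The knob bar now runs from (165,248) to (230,230). The pointer is hidden behind the post, but the head lies straight. The lower +y edges of the contactors run (551,118)-(575,188) and (570,205)-(558,268).

```bash
python3 - <<'E'
from h import *
import pickle
c=pickle.load(open('w5.pkl','rb'));f=.64
P=lambda u,z:ray(c,np.float64(u)*f,z)[:,:2]
k=P([(165,248),(230,230)],.079);d=k[1]-k[0];print('knob',np.degrees(np.arctan2(d[1],d[0])))
p=P([(84,140)],.098)[0]-[.6004,-.0354];print('post',np.hypot(*p),np.degrees(np.arctan2(p[1],p[0])))
for n,u in(('far',[(551,118),(575,188)]),('near',[(570,205),(558,268)])):
    w=P(u,0);d=w[0]-w[1];L=np.hypot(*d);e=d/L;m=w.mean(0)+22e-3*np.array([e[1],-e[0]]);print(n,w.round(3).tolist(),'len',L.round(4),'ang',np.degrees(np.arctan2(e[1],e[0])).round(1),'c',m.round(4))
for n,u in(('far top',[(582,138),(628,115),(636,153),(590,170)]),('near top',[(583,233),(627,233),(623,272),(580,268)])):
    w=P(u,.07);print(n,w.round(3).tolist(),w.mean(0).round(4))
print('tray',P([(338,288),(469,284)],.022).round(4).tolist())
cv2.imwrite('pics/w5c.png',cv2.resize(c['img'][55:185,345:415],(560,600) if 0 else None,fx=5.5,fy=4.6,interpolation=cv2.INTER_CUBIC))
E
```

```text
knob -78.00091309878708
post 0.06727494947927672 102.99253767113665
far [[0.588, -0.406], [0.514, -0.437]] len 0.0798 ang 22.6 c [ 0.5596 -0.4418]
near [[0.496, -0.433], [0.424, -0.424]] len 0.0727 ang -7.0 c [ 0.4571 -0.4499]
far top [[0.566, -0.413], [0.585, -0.454], [0.551, -0.465], [0.537, -0.423]] [ 0.5595 -0.4385]
near top [[0.477, -0.421], [0.476, -0.464], [0.436, -0.465], [0.442, -0.42]] [ 0.4577 -0.4426]
tray [[0.4175, -0.1694], [0.4156, -0.3165]]
```

View pics/w5c.png

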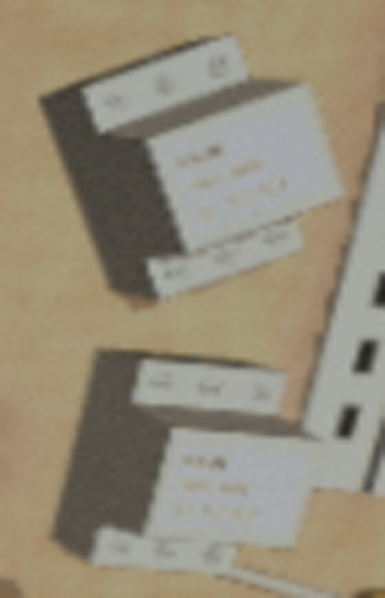

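```bash
python3 - <<'E'
from h import *
import pickle
c=pickle.load(open('w5.pkl','rb'));C=np.array([.6004,-.0354])
T=lambda r,a,z:[*(C+r*np.array([np.cos(np.radians(a)),np.sin(np.radians(a))])),z]
for a in(97,99.6,103): print(a,(proj(c,[T(.068,a,.098),T(.068,a,.045),T(.104,a,.035)])/.64).round(1).tolist())
print((proj(c,[T(.104,99.6,.03),T(.118,99.6,.03),[*C,.03]])/.64).round(1).tolist())
cv2.imwrite('pics/w5d.png',cv2.resize(c['img'][20:150,40:190],None,fx=5.3,fy=4.6,interpolation=cv2.INTER_CUBIC))
E
```

```text
97 [[80.0, 131.9], [116.1, 133.8], [89.1, 141.2]]
99.6 [[81.4, 135.6], [117.2, 137.1], [90.9, 145.9]]
103 [[83.3, 140.3], [118.8, 141.2], [93.4, 152.0]]
[[94.0, 145.9], [81.8, 149.2], [188.2, 121.2]]
```

View pics/w5d.png

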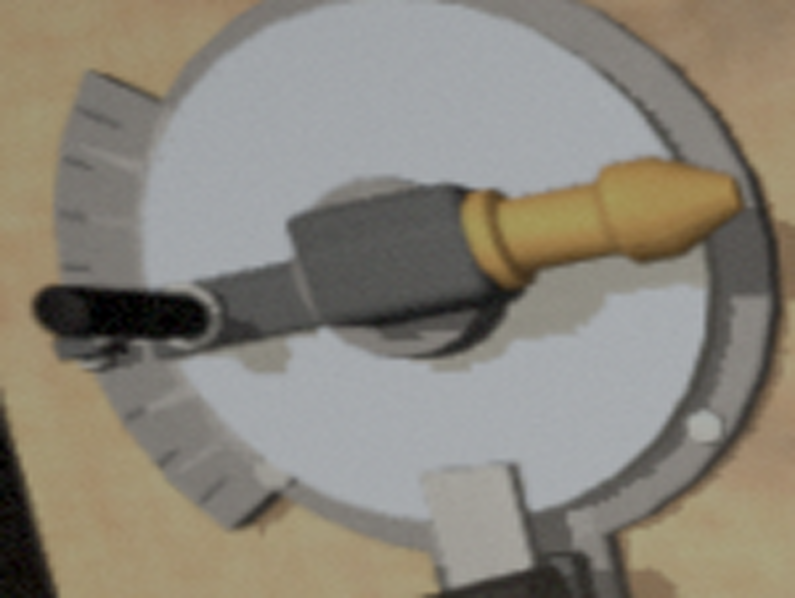

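The post top is at (67,308) in the crop, which matches the expected position at 99.6° to within 1 px, so the setting held. Next I'll pick the near contactor.

```bash
python3 -c "
from h import *
go(.457,-.446,.035,-7)"
python3 -m handwheel '[[8.5,0,0,2,0.077],[8.5,0.2,4,3,0],[8.5,0,4,3,0],[8.5,0,4,3,0],[8.5,0,4,3,0],[8.5,0,4.7,3,0],[8.5,0,0,0,0],[8.5,0,0,0,0]]'>/dev/null
python3 -c "
from h import *
go(.457,-.446,.035,-7)"
```

```text
at [ 0.4808 -0.238   0.3557] yaw -2.5 d [ 0.17 20.94 32.07] tw 0.079 q7 -1.32 t 17.95
at [ 0.4585 -0.4388  0.188 ] yaw -6.9 d [-0.06  0.74 15.3 ] tw 0.001 q7 -1.08 t 18.75
```

```bash
cat >> h.py <<'E'
def block(x,y,z=.07):
    c=shot('wrist');h=cv2.cvtColor(c['img'],cv2.COLOR_BGR2HSV)
    m=((h[...,1]<45)&(h[...,2]>150)).astype(np.uint8)
    g=np.mgrid[0:384,0:512];w=ray(c,np.c_[g[1].ravel(),g[0].ravel()],z)[:,:2]-[x,y]
    m*=(np.abs(w).max(1)<.06).reshape(384,512).astype(np.uint8)
    m=cv2.morphologyEx(m,cv2.MORPH_OPEN,np.ones((5,5),np.uint8))
    for k in cv2.findContours(m,0,2)[0]:
        if cv2.contourArea(k)>150:
            r=cv2.minAreaRect((ray(c,k[:,0],z)[:,:2]*1000).astype(np.float32));print('blk',np.round(r[0],1),np.round(r[1],1),round(r[2],1),cv2.contourArea(k))
E
python3 -c "
from h import *
block(.457,-.446)"
```

```text
blk [ 458.8 -443.8] [44.  34.1] 83.1 1435.5
blk [ 492.9 -449.9] [31.6 12.1] 82.5 295.5
blk [ 489. -496.] [20.7 55.5] 86.0 972.0
```

The top face measures 44 mm wide at (0.459,-0.444), angle -7°. Gripping.

```bash
python3 -m handwheel '[[8.5,0,0.5,4,0],[8.5,0,0,4,0],[8.5,0,0,4,0],[8.5,0,0,3.3,0],[8.5,0,0,0,0],[3,0,0,0,0],[3,0,0,0,0],[3,0,0,0,0]]'
python3 -m handwheel '[[3,0,0,0,0],[3,0,0,-3,0],[3,0,0,-3,0],[3,0,0,-3,0],[3,0,0,-2,-0.122],[3,0,0,0,0]]'
python3 -c "
from h import *
go(.50,-.244,.15,0)"
```

```text
clock: 19.6
eef_pos: [0.4587, -0.445, 0.0379]
tool_rot: [[0.993, -0.121, 0.002], [-0.121, -0.993, -0.002], [0.003, 0.002, -1.0]]
force: [-6.6, 8.8, 56.0]
grip_width: 0.0439
grip_force: 53.8
clock: 20.2
eef_pos: [0.4587, -0.4457, 0.1496]
tool_rot: [[1.0, 0.004, 0.004], [0.004, -1.0, -0.004], [0.004, 0.004, -1.0]]
force: [0.6, -0.2, -3.2]
grip_width: 0.0431
grip_force: 63.1
at [ 0.4587 -0.4457  0.1496] yaw 0.2 d [  4.13 -20.17  -0.04] tw 0.004 q7 -0.98 t 20.2
```

```bash
python3 -m handwheel '[[3,1,-4,0,0],[3,1,-4,0,0],[3,1,-4,0,0],[3,1,-4,0,0],[3,0,-4,0,0],[3,0,0,0,0],[3,0,0,0,0]]'>/dev/null
python3 -c "
from h import *
go(.50,-.244,.044,0)"
```

```text
at [ 0.4974 -0.2436  0.1455] yaw 0.0 d [ 0.26  0.04 10.15] tw 0.0 q7 -1.32 t 20.9
```

```bash
python3 -m handwheel '[[3,0,0,3,0],[3,0,0,3,0],[3,0,0,2.5,0],[3,0,0,1,0],[3,0,0,0.4,0],[3,0,0,0,0]]'
python3 -m handwheel '[[5,0,0,0,0],[8.5,0,0,0,0],[8.5,0,0,0,0],[8.5,0,0,-4,0],[8.5,0,0,-4,0],[8.5,0,0,-4,0],[8.5,0,0,-4,0],[8.5,0,5,0,0]]'
python3 -c "
from h import *
go(.559,-.440,.19,20.5)"
```

```text
clock: 21.5
eef_pos: [0.4975, -0.245, 0.0468]
tool_rot: [[1.0, -0.0, 0.0], [-0.0, -1.0, -0.0], [0.0, 0.0, -1.0]]
force: [0.3, 0.0, -2.3]
grip_width: 0.0436
grip_force: 62.9
clock: 22.3
eef_pos: [0.5013, -0.2906, 0.2129]
tool_rot: [[1.0, 0.008, 0.008], [0.008, -1.0, -0.001], [0.008, 0.001, -1.0]]
force: [1.8, -0.5, -0.7]
grip_width: 0.0853
grip_force: 0.0
at [ 0.5013 -0.2906  0.2129] yaw 0.5 d [ 0.18 16.01  2.29] tw -0.349 q7 -1.22 t 22.3
```

```bash
python3 -m handwheel '[[8.5,0,0,0,-0.12],[8.5,0,0,0,-0.12],[8.5,0,0,0,-0.11],[8.5,0,4,1,0],[8.5,0,4,1,0],[8.5,0.2,4,0,0],[8.5,0,4,0,0],[8.5,0,0,0,0]]'>/dev/null
python3 -m handwheel '[[8.5,0,0,0,0],[8.5,0,0,0,0]]'>/dev/null
python3 -c "
from h import *
go(.559,-.440,.035,20.5);block(.559,-.44)"
```

```text
at [ 0.5544 -0.4432  0.1869] yaw 20.1 d [ 0.54 -0.14 15.19] tw -0.006 q7 -0.74 t 23.3
blk [ 563.7 -444. ] [31.7 27.1] 21.3 532.0
```

```bash
sed -i 's/\[...,2\]>150)/[...,2]>V)/; s/def block(x,y,z=.07)/def block(x,y,z=.07,V=150)/' h.py; python3 -c "
from h import *
block(.559,-.44,V=120);print('-');block(.559,-.44,V=95)"
```

```text
blk [ 558.2 -439. ] [43.7 44.2] 21.4 1935.0
blk [ 584. -495.] [13.1 70. ] 83.4 657.0
blk [ 593.1 -425.9] [13.3 39.5] 21.9 580.5
-
blk [ 558.9 -489.8] [ 20.4 119.7] 90.0 1254.0
blk [ 568.9 -435.2] [65.7 44.7] 20.1 2803.5
```

```bash
python3 -m handwheel '[[8.5,0.5,-0.2,4,-0.01],[8.5,0,0,4,0],[8.5,0,0,4,0],[8.5,0,0,3.2,0],[8.5,0,0,0,0],[3,0,0,0,0],[3,0,0,0,0],[3,0,0,0,0]]'
python3 -m handwheel '[[3,0,0,0,0],[3,0,0,-3,0],[3,0,0,-3,0],[3,0,0,-3,0],[3,0,0,-2,0.12],[3,0,0,0,0.12],[3,0,0,0,0.12],[3,0,0,0,0]]'
python3 -c "
from h import *
go(.63,-.244,.15,0)"
```

```text
clock: 24.25
eef_pos: [0.5592, -0.4411, 0.0369]
tool_rot: [[0.936, 0.353, 0.002], [0.353, -0.936, -0.002], [0.002, 0.002, -1.0]]
force: [-2.2, -2.2, 55.3]
grip_width: 0.0436
grip_force: 52.5
clock: 25.05
eef_pos: [0.5586, -0.4405, 0.1459]
tool_rot: [[1.0, -0.001, 0.001], [-0.001, -1.0, -0.001], [0.001, 0.001, -1.0]]
force: [0.7, 0.2, -2.4]
grip_width: 0.0437
grip_force: 62.1
at [ 0.5586 -0.4405  0.1459] yaw -0.1 d [  7.14 -19.65  -0.41] tw -0.001 q7 -1.05 t 25.05
```

```bash
python3 -m handwheel '[[3,1.8,-4,0,0],[3,1.8,-4,0,0],[3,1.8,-4,0,0],[3,1.8,-4,0,0],[3,0.2,-4,0,0],[3,0,0,0,0],[3,0,0,0,0]]'>/dev/null
python3 -c "
from h import *
go(.63,-.244,.045,0)"
```

```text
at [ 0.6326 -0.2395  0.1453] yaw 0.3 d [-0.26  0.45 10.03] tw 0.006 q7 -1.36 t 25.75
```

```bash
python3 -m handwheel '[[3,-0.2,0.4,3,0],[3,0,0,3,0],[3,0,0,2.5,0],[3,0,0,1,0],[3,0,0,0.4,0],[3,0,0,0,0],[5,0,0,0,0],[8.5,0,0,0,0]]'
python3 -m handwheel '[[8.5,0,0,0,0],[8.5,0,0,-5,0],[8.5,0,0,-5,0],[8.5,0,0,-5,0],[8.5,-3,-5,-5,0],[8.5,-3,-5,-5,0],[8.5,-3,-5,-3,0],[8.5,-3,-5,0,0]]'>/dev/null
python3 -m handwheel '[[8.5,0,-5,0,0],[8.5,0,-5,0,0],[8.5,0,-5,0,0],[8.5,0,-5,0,0],[8.5,0,-3,0,0],[8.5,0,0,0,0],[8.5,0,0,0,0]]'
python3 - <<'E'
from h import *
import pickle
c=shot('wrist');pickle.dump(c,open('w6.pkl','wb'));t=shot('top');s=shot('side');pickle.dump((t,s),open('ts6.pkl','wb'))
a=cv2.resize(c['img'],(800,600))
cv2.imwrite('pics/w6.png',a)
E
```

```text
clock: 26.55
eef_pos: [0.6309, -0.2448, 0.047]
tool_rot: [[1.0, 0.001, 0.002], [0.001, -1.0, -0.001], [0.002, 0.001, -1.0]]
force: [-0.3, 0.6, -0.1]
grip_width: 0.0632
grip_force: 0.0
clock: 28.05
eef_pos: [0.5422, 0.1319, 0.2839]
tool_rot: [[1.0, 0.002, 0.0], [0.002, -1.0, -0.0], [0.0, 0.0, -1.0]]
force: [-0.1, -1.7, 0.2]
grip_width: 0.0851
grip_force: 0.0
```

View pics/w6.png

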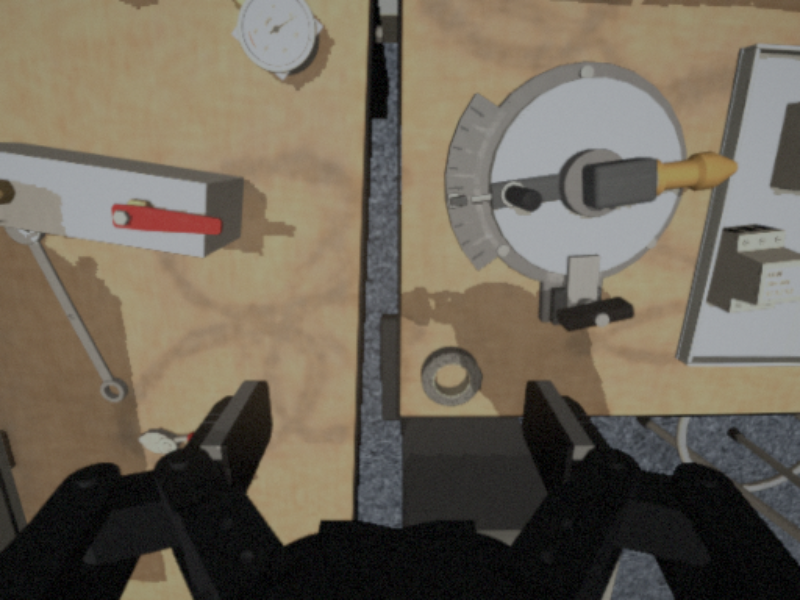

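The wrist view shows the pointer (485,199) in line with the tab (460,200), and the lever running from its pivot (122,217) to its end (220,226). A contactor stands in the tray, and there are no dark ones on the left bench. I'll use one last combined view to check for contactors I have missed.

```bash
python3 - <<'E'
from h import *
import pickle
t,s=pickle.load(open('ts6.pkl','rb'))
cv2.imwrite('pics/comb.png',np.vstack([cv2.convertScaleAbs(t['img'][90:],alpha=1.3),s['img'][95:]]))
c=pickle.load(open('w6.pkl','rb'));f=.64
w=ray(c,np.float64([(122,217),(220,226)])*f,.112)[:,:2];d=w[1]-w[0];print(w,np.hypot(*d),np.degrees(np.arctan2(d[1],d[0])))
b=ray(c,np.float64([(207,183),(204,256)])*f,.088)[:,:2];print('block end',b)
e=ray(c,np.float64([(30,150),(207,183)])*f,.088)[:,:2];e=e[1]-e[0];print('block dir',np.degrees(np.arctan2(e[1],e[0])))
p=ray(c,np.float64([(486,199)])*f,.035)[0,:2];q=ray(c,np.float64([(460,200)])*f,.03)[0,:2]
for v in(p,q): v=v-[.6004,-.0354];print(np.hypot(*v),np.degrees(np.arctan2(v[1],v[0])))
E
```

```text
[[0.57876803 0.3293977 ]
 [0.57190589 0.25869809]] 0.07103185358754247 -95.5437889951314
block end [[0.60038394 0.27441052]
 [0.54450425 0.2838765 ]]
block dir -101.02456480275798
0.09176310927701177 100.799065514914
0.1135924585684545 99.45778277661529
```

View pics/comb.png

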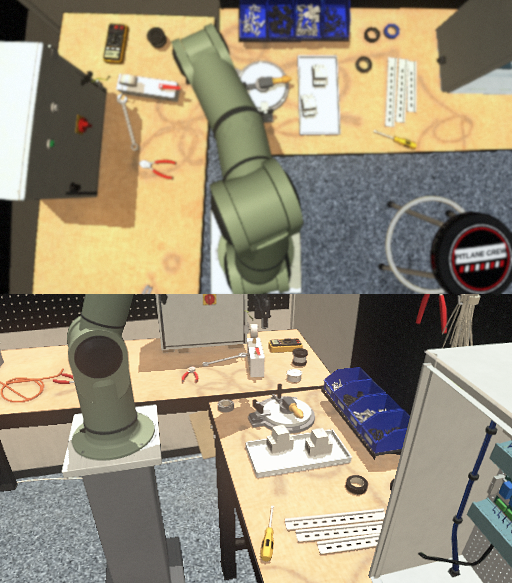

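The combined view shows only two contactors in the scene, both standing in the tray: (308,104) and (320,75) in the top part, (279,440) and (318,440) in the side part. The near one has shifted towards the wall, so I'll measure it.

```bash
python3 - <<'E'
from h import *
import pickle
c=pickle.load(open('w6.pkl','rb'));f=.64
P=lambda u,z:ray(c,np.float64(u)*f,z)[:,:2].round(4).tolist()
print('base +y edge',P([(709,301),(725,250)],.004)); print('tray top edge left',P([(681,358),(745,48)],.022))
print('front base', P([(709,303),(732,312)],.01))
t,_=pickle.load(open('ts6.pkl','rb'))
h=cv2.cvtColor(t['img'],cv2.COLOR_BGR2HSV);print('topcam', ray(t,[(308,193),(320,163)],.07).round(3).tolist(), ray(t,[(300,146),(337,147),(338,225),(299,225)],.022).round(3).tolist())
E
```

```text
base +y edge [[0.4794, -0.1889], [0.5328, -0.1936]]
tray top edge left [[0.4237, -0.1595], [0.7099, -0.1603]]
front base [[0.4792, -0.1849], [0.4695, -0.2118]]
topcam [[0.519, -0.196, 0.07], [0.63, -0.245, 0.07]] [[0.71, -0.18, 0.022], [0.705, -0.321, 0.022], [0.407, -0.309, 0.022], [0.41, -0.165, 0.022]]
```

The near contactor was knocked to about (0.51,-0.205), which is still upright on the tray floor and inside the limits. Next is the lever, where I need accurate lever and block directions.

```bash
python3 - <<'E'
from h import *
import pickle
c=pickle.load(open('w6.pkl','rb'));h=cv2.cvtColor(c['img'],cv2.COLOR_BGR2HSV)
m=(((h[...,0]<8)|(h[...,0]>172))&(h[...,1]>140)&(h[...,2]>60)).astype(np.uint8);m[:,160:]=0;m[170:]=0
k=max(cv2.findContours(m,0,2)[0],key=cv2.contourArea)[:,0]
w=(ray(c,k,.112)[:,:2]*1000).astype(np.float32);r=cv2.minAreaRect(w);print('lever',r,cv2.boxPoints(r).round(1).tolist())
b=((h[...,1]<45)&(h[...,2]>110)).astype(np.uint8);b[:85]=0;b[170:]=0;b[:,138:]=0
b|=m;b=cv2.morphologyEx(b,cv2.MORPH_CLOSE,np.ones((5,5),np.uint8));b=cv2.morphologyEx(b,cv2.MORPH_OPEN,np.ones((9,9),np.uint8))
k=max(cv2.findContours(b,0,2)[0],key=cv2.contourArea);print(cv2.boundingRect(k))
w=(ray(c,k[:,0],.088)[:,:2]*1000).astype(np.float32);r=cv2.minAreaRect(w);print('block',r,cv2.boxPoints(r).round(1).tolist())
E
```

```text
lever ((577.1173706054688, 296.9297180175781), (77.82147216796875, 16.06411361694336), 85.64694213867188) [[566.2000122070312, 258.70001220703125], [582.2000122070312, 257.5], [588.0999755859375, 335.1000061035156], [572.0999755859375, 336.29998779296875]]
(0, 97, 141, 67)
block ((579.4688720703125, 355.9834289550781), (175.14022827148438, 69.32372283935547), 81.11278533935547) [[531.7000122070312, 274.79998779296875], [600.2000122070312, 264.1000061035156], [627.2000122070312, 437.1000061035156], [558.7999877929688, 447.8999938964844]]
```

```bash
python3 - <<'E'
from h import *
import pickle
c=pickle.load(open('w6.pkl','rb'));h=cv2.cvtColor(c['img'],cv2.COLOR_BGR2HSV)
b=((h[...,1]<45)&(h[...,2]>105)).astype(np.uint8)
def fit(pts,z):
    w=(ray(c,pts,z)[:,:2]*1000).astype(np.float32)
    for _ in range(3):
        vx,vy,x,y=cv2.fitLine(w,cv2.DIST_HUBER,0,.01,.01).ravel();d=np.abs((w[:,0]-x)*vy-(w[:,1]-y)*vx);w=w[d<max(1.5,2*np.median(d))]
    print(len(w),np.degrees(np.arctan2(vy,vx))%180,(x,y))
top=[];bot=[]
for u in range(30,130):
    col=np.flatnonzero(b[90:170,u])+90
    if len(col)>8: top.append((u,col[0]));bot.append((u,col[-1]))
fit(top,.088);fit(bot,.088)
print(top[::14],bot[::14])
for v in(118,130,150,155):
    r=np.flatnonzero(b[v,:160]);print(v,r[-1])
E
```

```text
99 80.93515 (np.float32(610.5736), np.float32(336.87036))
98 80.70224 (np.float32(553.9688), np.float32(345.4625))
[(30, np.int64(101)), (44, np.int64(104)), (58, np.int64(105)), (72, np.int64(108)), (86, np.int64(109)), (100, np.int64(112)), (114, np.int64(107)), (128, np.int64(116))] [(30, np.int64(169)), (44, np.int64(151)), (58, np.int64(153)), (72, np.int64(155)), (86, np.int64(157)), (100, np.int64(159)), (114, np.int64(162)), (128, np.int64(164))]
118 132
130 131
150 131
155 130
```

The block lies at -99.2° and the lever at about -95°, so half open is a lever direction of -54.2°. I'll grip the strip at 55 mm from its axis and swing it about 0.71 rad.

```bash
python3 -m handwheel '[[6,0,0,0,-0.149],[6,0,0,0,-0.149],[6,0,0,0,-0.149],[6,0,0,0,-0.149],[6,0,0,0,-0.149],[6,0,0,0,-0.149],[6,0,0,0,-0.149],[6,0,0,0,-0.149]]'>/dev/null
python3 -m handwheel '[[6,0,0,0,-0.149],[6,0,0,0,-0.149],[6,3.5,0.5,2,0],[6,3.5,0.5,2,0],[6,3.5,0.5,2,0],[6,3.5,0.5,2,0],[6,0,0,0,0],[6,0,0,0,0]]'>/dev/null
python3 -c "
from h import *
go(.5753,.2732,.1,85.3)"
```

```text
at [0.5734 0.269  0.203 ] yaw 85.4 d [ 0.44  0.15 10.3 ] tw 0.002 q7 -0.89 t 29.8
```

```bash
python3 -m handwheel '[[6,0.4,0.1,4,0],[6,0,0,4,0],[6,0,0,2.2,0],[3,0,0,0,0],[1,0,0,0,0],[1,0,0,0,0],[1,0,0,0,0],[1,0,0,0,0]]'
python3 -c "
from h import *
go(.5753,.2732,.1,85.3)"
```

```text
clock: 30.6
eef_pos: [0.5756, 0.2732, 0.1036]
tool_rot: [[0.081, 0.997, 0.002], [0.997, -0.081, 0.0], [0.001, 0.002, -1.0]]
force: [-1.5, -3.0, 9.4]
grip_width: 0.0116
grip_force: 58.5
at [0.5756 0.2732 0.1036] yaw 85.4 d [-0.01 -0.03  0.36] tw 0.001 q7 -0.95 t 30.6
```

```bash
python3 -m handwheel '[[1,0.03,0.56,0,-0.101],[1,0.03,0.56,0,-0.101],[1,0.03,0.56,0,-0.101],[1,0.03,0.56,0,-0.101],[1,0.03,0.56,0,-0.101],[1,0.03,0.56,0,-0.101],[1,0.03,0.56,0,-0.101],[1,0,0,0,0]]'
python3 -c "
from h import *
go(.6117,.2834,.1036,125.8);p=np.array(env.observe()['eef_pos'][:2])-[.5795,.328];print(np.hypot(*p),np.degrees(np.arctan2(p[1],p[0])))"
```

```text
clock: 31.4
eef_pos: [0.6125, 0.2842, 0.1035]
tool_rot: [[-0.59, 0.808, 0.002], [0.808, 0.59, 0.001], [-0.0, 0.002, -1.0]]
force: [-4.5, -3.7, 11.4]
grip_width: 0.0113
grip_force: 59.7
at [0.6125 0.2842 0.1035] yaw 126.1 d [-0.02 -0.11 -0.01] tw 0.006 q7 -0.31 t 31.4
0.05484987249227734 -53.06471899633248
```

Release, back up and measure the lever from above.

```bash
python3 -m handwheel '[[4,0,0,0,0],[6,0,0,0,0],[6,0,0,-4,0],[6,0,0,-4,0],[6,-3,0,-4,0],[6,-3,0,-4,0],[6,0,0,0,0],[6,0,0,0,0]]'
python3 - <<'E'
from h import *
c=shot('wrist');h=cv2.cvtColor(c['img'],cv2.COLOR_BGR2HSV)
m=(((h[...,0]<8)|(h[...,0]>172))&(h[...,1]>140)&(h[...,2]>50)).astype(np.uint8)
for k in cv2.findContours(m,0,2)[0]:
    if cv2.contourArea(k)>150:
        r=cv2.minAreaRect((ray(c,k[:,0],.112)[:,:2]*1000).astype(np.float32));print(r,cv2.boxPoints(r).round(0).tolist())
t=shot('top');s=shot('side')
import pickle;pickle.dump((t,s,c),open('end.pkl','wb'))
for u in((.515,-.205),(.63,-.245)):
    a,b=proj(t,[[*u,.07]])[0].astype(int);h=cv2.cvtColor(t['img'],cv2.COLOR_BGR2HSV)[b-14:b+14,a-14:a+14]
    q=((h[...,1]<60)&(h[...,2]>235)).sum();print(u,q)
E
```

```text
clock: 32.2
eef_pos: [0.6474, 0.2348, 0.2626]
tool_rot: [[-0.585, 0.811, 0.002], [0.811, 0.585, 0.0], [-0.001, 0.002, -1.0]]
force: [-0.6, -0.6, -0.5]
grip_width: 0.0599
grip_force: 0.0
((597.52099609375, 302.6513366699219), (16.24199104309082, 77.02426147460938), 36.212059020996094) [[568.0, 329.0], [614.0, 267.0], [627.0, 276.0], [581.0, 339.0]]
(0.515, -0.205) 0
(0.63, -0.245) 0
```

The lever is at -53.8°, about 45° open. Last check: have the contactors in the tray, or the pointer, moved since the last look?

```bash
python3 - <<'E'
from h import *
import pickle
t,s,_=pickle.load(open('end.pkl','rb'));t0,s0=pickle.load(open('ts6.pkl','rb'))
for a,b,r in((s,s0,np.s_[215:285,240:355]),(t,t0,np.s_[140:230,295:345])):
    d=cv2.absdiff(a['img'][r],b['img'][r]).max(2);print((d>50).mean(),d.mean())
from rig import workorder
if (cv2.absdiff(s['img'][215:285,240:355],s0['img'][215:285,240:355]).max(2)>50).mean()<.02: print(workorder.sign_off())
E
```

```text
0.003229813664596273 1.9685714285714286
0.07555555555555556 13.533555555555555
the job is handed in; nothing more can be done
None
```

The job is handed in, with no verdict returned: the knob is tight, the pointer is at the tab, the two contactors found are in the tray (the near one was knocked about 4 cm but stayed inside), and the lever measures about 45° open.

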